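# Load the parts tote and dock it up the ramp behind the lip

### The arm

A 7-joint arm with a two-finger parallel gripper is mounted at the origin on the work surface. World frame = base frame: x ahead of the robot, y to its left, z up, the work surface at z = 0. Lengths are in m, angles in rad, forces in N, time in s.
With the tool pointing down it reaches from about 0.425 to 1.025 m from the base axis. Payload 3.6 kg.
Tool frame: the origin (TCP) lies on the centre line of the jaws, within the pads' length; the fingertips stand 19 mm ahead of it and the grasp point (between the pads) is the TCP (robot.finger_overhang is the distance from the TCP to the fingertips, in m); z points along the fingers, y is the direction in which the jaws open and shut (so a half turn about z gives the same grasp; the last joint's range is limited). The gripper opens to 85 mm and grips with 20 to 120 N. Pads are 22 mm wide; open, the fingers measure 114 mm over their backs; the gripper's body (76 mm by 85 mm) begins 54 mm behind the grasp point. The pads swing forward as they close: fully open they stand 13 mm farther back than shut.
Start: joints at [-1.198, 0.591, 0.048, 1.609, -0.033, 0.943, -0.034], TCP at [0.326, 0.648, 0.226] pointing down, gripper open.
Joint ranges: [-2.69, 2.69], [-0.47, 2.24], [-1.27, 1.36], [0.19, 2.51], [-1.53, 4.68], [0.08, 2.07], [-3.09, 3.09]. Speed limits (rad/s): [2.57, 2.57, 3.14, 3.14, 3.14, 3.14, 3.14].

### API

Orientations are given as a rotation vector (axis times angle).
In Python, from plant import robot, viewer gives the robot as it stands. The module is installed in compiled form; this text tells all that it offers. Calls block until the motion is done:
- robot.move_ptp(position, orientation): joint-space move of the TCP to a pose.
- robot.move_l(position, ori=None, rate=0.15): straight line of the TCP; ori=None keeps the orientation; rate is the mean speed in m/s.
- robot.goto_joints(angles): joint-space move.
- robot.command_gripper(opening, grip_force=None): finger opening in m; grip_force is the grip in N (None keeps the last); returns when the fingers have stopped.
- robot.hold(seconds).
- robot.solve_ik(position, orientation): joint angles nearest the present ones, or None.
- viewer.read_camera(name): name is "scene" or "top" or "wrist"; returns a dict with "image" (480x640x3 uint8, red, green, blue), "fx", "fy", "cx", "cy" (pixels), "R" (3x3) and "t" (3): a world point X has camera coordinates R X + t; the wrist camera has in their place "T_tool_cam" (4x4, takes a point from camera to tool coordinates, whose origin is the TCP and whose axes are the flange's). Camera axes: x right, y down, z forward; pixel columns grow to the right and rows downward; lengths in m; the calibration is good to about 2 mm. The wrist camera is an equidistant fisheye: a pixel r from the principal point sees the ray r / f radians off the axis. A picture is of the moment at which its call begins: read the wrist's pose just before it. There is no depth.
A pose or a line that the arm cannot do raises robot.MotionError and nothing moves.
- robot.sign_off(): hands the job in, once; it reports no verdict.
Readings, each from a call of its own:
- robot.current_clock(): time.
- robot.current_qpos(): joint angles.
- robot.current_joint_vel(): joint speeds.
- robot.current_effort(): joint torques, N m.
- robot.current_tool_pos(): TCP position.
- robot.current_ee_rot(): TCP orientation.
- robot.current_force(): force on the tool from outside, world axes, zero at the start.
- robot.current_wrist_torque(): the same for the moment, N m.
- robot.current_finger_gap(): finger opening in m.
Only numpy, scipy, OpenCV 4.12 (cv2) and the standard library are available. Lean on these libraries where they do the work, as an engineer would, in place of code of your own. Each camera call takes 0.05 s, during which the arm holds its last target.

### The job

Put the blue bearing cartridge (not the black one) into the grey tote standing at the foot of the ramp. Then push the tote, without lifting it off the ramp, up between the blue rails until its rear edge drops behind the yellow lip and it lies flat in the dock; push gently, never with more than about 15 N, and do not ram it into the sprung red stop. Leave the black cartridge and everything else on the bench where it is, and let go.

Things in the scene. Friction and masses are not known exactly. Their poses are not given: they have to be found in the camera images.
- cartridge_center (a point): Centre (half-way up its 55 mm body) of the blue bearing cartridge: an upright cylinder 40 mm in diameter and 55 mm high, with a steel stub 18 mm in diameter and 14 mm high on top, about 0.2 kg. It stands on the bench, so this point is 27.5 mm above the bench.
- spare_center (a point): Same point of the black spare cartridge, same size; to be left standing where it is.
- tote: Grey open-topped tote, 120 mm long (its x), 100 mm wide (its y), 45 mm high, walls 4 mm and floor 4 mm; 0.3 to 0.55 kg empty. Origin at the centre of its underside, z up. It stands on the bench at the foot of the ramp, its +x end towards the ramp to within 0.1 rad; its rear wall (-x end) is the one to push on.
- bed: Sloped bed of the fixed ramp. Origin at the middle of the ramp's toe, where its surface meets the bench; x points up the slope (13 degrees above level), y across it to the left, z square out of the ramp surface, which is the plane z = 0. Two blue rails, inner faces 110 mm apart, stand 16 mm above the surface from x = 4 to 320 mm. The smooth tote takes 2 to 6 N to push up and may creep back if let go before the lip.
- mouth (a point): Point on the bench 43 mm before the toe, midway between the tips of two 24 mm high blue wings, which narrow from about 149 mm apart here to 107 mm at the toe. Same height as the bench.
- lip_nominal (a point): On the ramp surface 140 mm up the slope from the toe: mid-setting of the lip, the upper edge of the yellow plate that ends the ramp. The plate is clamped anywhere within 26 mm up or down the slope from here; where is not measured. Its top is 1 mm below the ramp surface; beyond it the dock floor, parallel to the ramp, is 9 mm below the ramp surface. Axes as the bed's.
- stop_nominal (a point): 263.5 mm up the slope from the toe, on the bed's axis: mid-setting of the face of the red stop, always 123.5 mm beyond the lip and set with it. 96 mm wide, top 5 mm above the ramp surface, sprung up-slope at 8 N per mm over 5 mm. The tote so has just 3.5 mm of play between lip and stop: it drops just before its front meets the stop; if a little askew it must be pressed square against the stop.
- oil: Bystander: black oil bottle, 48 mm diameter, 130 mm high. Leave where it is.
- jar: Bystander: glass jar with steel cap, 56 mm diameter, 70 mm high. Leave where it is.
- tube_box: Bystander: cardboard box 70 x 90 x 60 mm. Leave where it is.
- wrench: Bystander: steel wrench lying flat. Leave where it is.
- driver: Bystander: blue-handled screwdriver lying flat. Leave where it is.
- cassette: Bystander: steel stepped sprocket disc, 100 mm diameter, 20 mm high. Leave where it is.

How it is judged:
By the outcome, as a careful person would: the job done as asked, in the order asked, and still so for the second after the job is handed in, with the robot touching nothing.
It also fails if it takes over 72 s, if anything falls off the work surface, if the arm or the gripper's body presses on something with over 40 N, if the wrist force passes 120 N, or if a joint passes its speed limit or range.

## Working session

There is one attempt and no reset: what is moved stays moved. The work goes in short steps, each a Python script; the robot and the scene stay as the last script left them, time stands still between calls to the robot, and variables do not carry over. Pictures are saved under pics/ and viewed, and the job is handed in when it is done.

```bash
mkdir -p pics && cat > h.py <<'E'
import numpy as np, cv2
from plant import robot, viewer
from scipy.spatial.transform import Rotation as Rn
def save(img,name): cv2.imwrite('pics/'+name+'.png',cv2.cvtColor(img,cv2.COLOR_RGB2BGR))
def ray(c,u,v):
    d=np.array([(u-c['cx'])/c['fx'],(v-c['cy'])/c['fy'],1.])
    R=np.array(c['R']);t=np.array(c['t'])
    return -R.T@t, R.T@d
def onplane(c,u,v,z):
    o,d=ray(c,u,v); s=(z-o[2])/d[2]; return o+s*d
def proj(c,X):
    p=np.array(c['R'])@np.asarray(X)+np.array(c['t']); return np.array([c['fx']*p[0]/p[2]+c['cx'],c['fy']*p[1]/p[2]+c['cy']])
E
python3 - <<'E'
from h import *
import pickle
print(robot.current_clock(),robot.current_tool_pos(),robot.current_ee_rot(),robot.current_force())
d={}
for n in ['scene','top','wrist']:
    c=viewer.read_camera(n); d[n]=c; save(c['image'],n+'0'); print(n,{k:v for k,v in c.items() if k!='image'})
pickle.dump(d,open('c0.pkl','wb'))
print(robot.current_clock())
E
```

```text
0.0 [0.32523394 0.64700935 0.22464567] [-0.72487426 -3.05639787  0.00344959] [-0.61281244  0.29141104  0.30226599]
scene {'fx': 528.7848215766704, 'fy': 528.7848215766704, 'cx': 326.2440721396333, 'cy': 234.0281466849064, 'R': array([[ 0.48588425,  0.8740203 , -0.00224025],
       [ 0.62936148, -0.35165009, -0.69299808],
       [-0.60648217,  0.33530693, -0.72093595]]), 't': array([-0.36017865, -0.3064843 ,  1.48931524])}
top {'fx': 490.0861535548778, 'fy': 490.0861535548778, 'cx': 320.29820439707163, 'cy': 238.70200668800194, 'R': array([[ 0.01112985, -0.99985008, -0.01326401],
       [-0.9921351 , -0.00938812, -0.12481911],
       [ 0.12467588,  0.01454891, -0.99209085]]), 't': array([0.08508375, 0.62736247, 1.08936708])}
wrist {'fx': 371.64829954431775, 'fy': 371.64829954431775, 'cx': 323.16534942206783, 'cy': 240.8193483268481, 'T_tool_cam': array([[ 3.55497936e-04, -9.44503046e-01, -3.28502465e-01,
         8.42906661e-02],
       [ 9.99999654e-01,  5.82933329e-04, -5.93860057e-04,
        -1.02002349e-03],
       [ 7.52397668e-04, -3.28502140e-01,  9.44502926e-01,
        -1.48066065e-01],
       [ 0.00000000e+00,  0.00000000e+00,  0.00000000e+00,
         1.00000000e+00]])}
0.15
```

View pics/scene0.png

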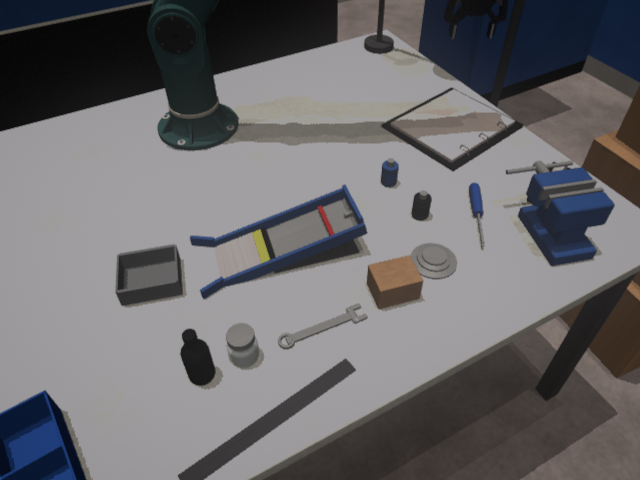

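View pics/top0.png

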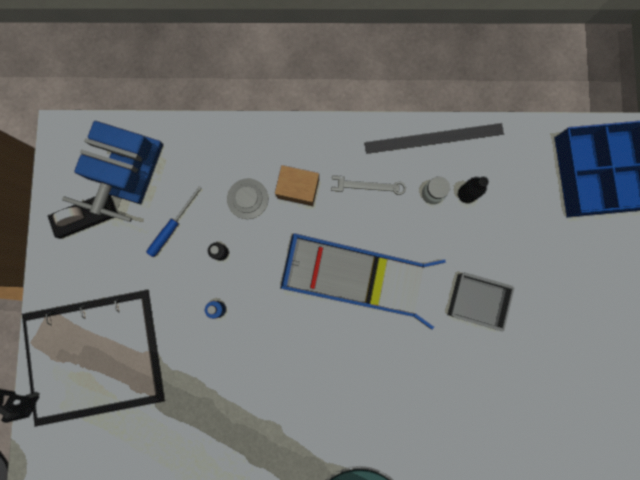

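View pics/wrist0.png

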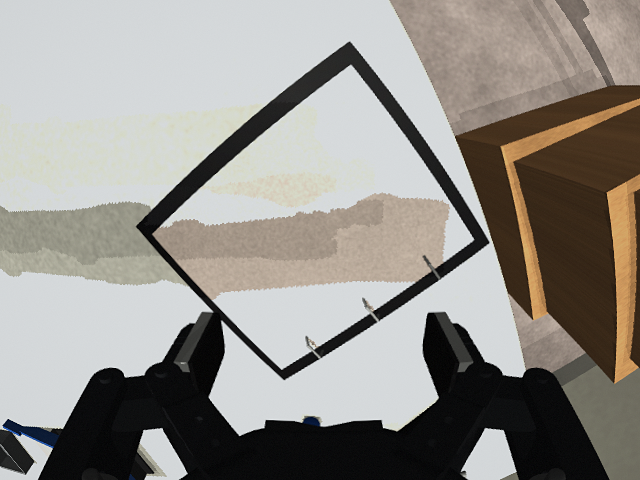

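The top view shows the blue cartridge at (214,309), the black one at (218,251), the tote at (480,300), and the ramp running from its toe near (420,292) to the dock at (290,265). Next I'll measure these more precisely.

```bash
python3 - <<'E'
from h import *
import pickle
d=pickle.load(open('c0.pkl','rb'))
t=d['top'];s=d['scene']
save(cv2.resize(t['image'][220:345,270:530],None,fx=3,fy=3,interpolation=cv2.INTER_CUBIC),'topz')
save(cv2.resize(s['image'][150:320,100:380],None,fx=2.8,fy=2.8,interpolation=cv2.INTER_CUBIC),'scz')
for n,u,v,z in [('blue',214,309,.069),('black',218,251,.069),('totec',480,300,.045),('toeL',423,266,.0),('toeR',415,315,0.0)]:
    print(n,onplane(t,u,v,z).round(4))
# blue mask
for c,nm in ((t,'top'),(s,'scene')):
    hsv=cv2.cvtColor(c['image'],cv2.COLOR_RGB2HSV)
    m=cv2.inRange(hsv,(100,120,40),(130,255,255))
    n,l,st,ce=cv2.connectedComponentsWithStats(m)
    for i in range(1,n):
        if st[i,4]>40: print(nm,st[i],ce[i])
E
```

```text
blue [0.4639 0.3244 0.069 ]
black [0.5928 0.3203 0.069 ]
totec [ 0.4903 -0.2692  0.045 ]
toeL [ 0.5688 -0.1513  0.    ]
toeR [ 0.4541 -0.131   0.    ]
top [ 556  121   84   95 5845] [602.26347305 167.36903336]
top [  75  122   87   81 3441] [120.93490264 161.59895379]
top [147 219  31  37 382] [161.62565445 237.78795812]
top [ 281  234  164   94 1006] [344.36083499 272.56858847]
top [205 302  18  16 164] [214.84146341 309.28658537]
scene [   0    0  146   31 2279] [49.12549364  9.70820535]
scene [435   0  13  14 109] [440.86238532   5.20183486]
scene [ 453    0   62   83 2022] [483.24925816  42.70722057]
scene [ 503    0  137   87 8742] [575.4280485   36.34351407]
scene [492   2   7  13  62] [495.29032258   8.37096774]
scene [438  15  11  19  60] [443.46666667  23.3       ]
scene [383 161  15   9  56] [389.55357143 166.32142857]
scene [534 168  58  19 636] [561.75314465 176.53773585]
scene [470 183  12  29 243] [475.6090535  197.27983539]
scene [343 186  18  33  91] [352.06593407 202.56043956]
scene [214 189 129  52 270] [276.84814815 215.14444444]
scene [552 192  62  26 917] [582.05888768 202.92039258]
scene [522 206  16   7  70] [529.52857143 208.48571429]
scene [224 223 140  59 365] [293.26575342 252.0739726 ]
scene [533 225  15  10  71] [540.64788732 230.45070423]
scene [191 236  22   4  47] [201.4893617  237.70212766]
scene [551 242  45  16 381] [573.79527559 250.06036745]
scene [201 277  22  15  64] [211.203125 284.421875]
scene [   0  391   77   89 4750] [ 34.11157895 442.00442105]
```

View pics/topz.png

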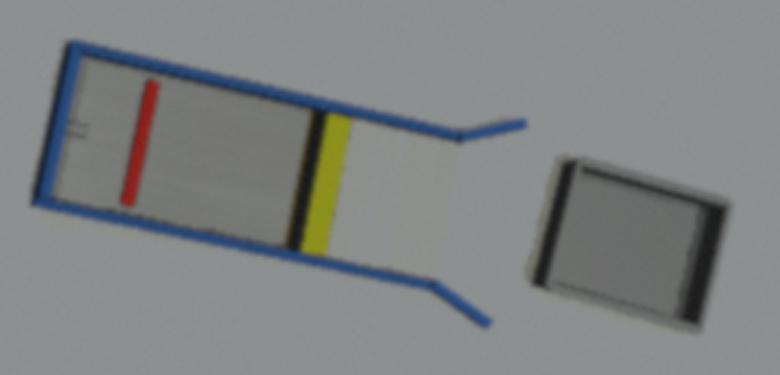

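View pics/scz.png

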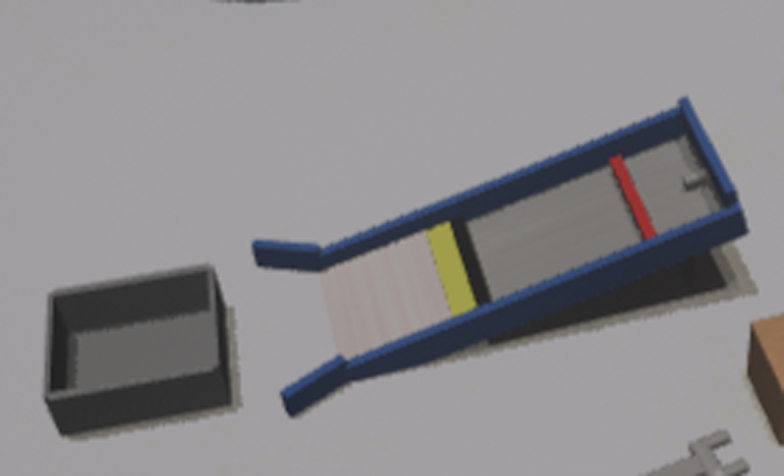

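```bash
python3 - <<'E'
from h import *
import pickle
d=pickle.load(open('c0.pkl','rb'))
t=d['top'];s=d['scene']
T=lambda u,v,z: onplane(t,270+u/3-.33,220+v/3-.33,z)
S=lambda u,v,z: onplane(s,100+u/2.8-.3,150+v/2.8-.3,z)
cs=[(575,157),(730,203),(697,330),(530,288)]
P=[T(u,v,.045) for u,v in cs]; print('tote top',np.round(P,4),np.mean(P,0).round(4))
for i in range(4): e=P[(i+1)%4]-P[i]; print(np.linalg.norm(e).round(4),np.degrees(np.arctan2(e[1],e[0])).round(1))
cs=[(50,295),(211,265),(233,375),(48,397)]
P=[S(u,v,.045) for u,v in cs]; print('tote sc',np.round(P,4),np.mean(P,0).round(4))
for nm,F,pts in (('top',T,dict(toe=[(460,137),(433,284)],end=[(75,42),(35,203)],tip=[(525,122),(490,325)])),('sc',S,dict(toe=[(322,250),(345,362)],end=[(684,100),(743,212)],tip=[(254,244),(287,395)]))):
    a=[F(*p,.02) for p in pts['toe']]; b=[F(*p,.0876) for p in pts['end']]; c=[F(*p,.024) for p in pts['tip']]
    A=np.mean(a,0);B=np.mean(b,0);C=np.mean(c,0)
    for q,n in ((a,'toe'),(b,'end'),(c,'tip')): print(nm,n,np.round(q,4),np.mean(q,0).round(4),np.linalg.norm(q[0]-q[1]).round(4))
    e=B-A; print('heading',np.degrees(np.arctan2(e[1],e[0])),'len',np.hypot(*e[:2]), 'C-A', np.hypot(*(C-A)[:2]), np.degrees(np.arctan2(*(A-C)[1::-1])))
for c,nm in ((t,'top'),(s,'scene')):
    hsv=cv2.cvtColor(c['image'],cv2.COLOR_RGB2HSV)
    for col,lo,hi in (('yel',(22,120,60),(35,255,255)),('red',(0,150,60),(8,255,255)),('red2',(172,150,60),(180,255,255))):
        m=cv2.inRange(hsv,lo,hi); n,l,st,ce=cv2.connectedComponentsWithStats(m)
        for i in range(1,n):
            if st[i,4]>40: print(nm,col,st[i],ce[i])
E
```

```text
tote top [[ 0.5528 -0.2289  0.045 ]
 [ 0.5195 -0.3441  0.045 ]
 [ 0.4252 -0.3161  0.045 ]
 [ 0.4546 -0.193   0.045 ]] [ 0.488  -0.2705  0.045 ]
0.1199 -106.1
0.0984 163.5
0.1266 76.5
0.1046 -20.1
tote sc [[ 0.4277 -0.3181  0.045 ]
 [ 0.4564 -0.2051  0.045 ]
 [ 0.5659 -0.2244  0.045 ]
 [ 0.5221 -0.3426  0.045 ]] [ 0.493  -0.2725  0.045 ]
top toe [[ 0.5689 -0.1474  0.02  ]
 [ 0.4561 -0.1251  0.02  ]] [ 0.5125 -0.1363  0.02  ] 0.115
top end [[0.6311 0.1476 0.0876]
 [0.5127 0.1746 0.0876]] [0.5719 0.1611 0.0876] 0.1214
top tip [[ 0.5807 -0.1969  0.024 ]
 [ 0.4259 -0.1672  0.024 ]] [ 0.5033 -0.182   0.024 ] 0.1576
heading 78.692372816819 len 0.30329506739622963 C-A 0.046668601930599206 78.65038682594651
sc toe [[ 0.4583 -0.1216  0.02  ]
 [ 0.5724 -0.1472  0.02  ]] [ 0.5153 -0.1344  0.02  ] 0.117
sc end [[0.5091 0.1744 0.0876]
 [0.6384 0.1489 0.0876]] [0.5738 0.1616 0.0876] 0.1318
sc tip [[ 0.4301 -0.1665  0.024 ]
 [ 0.5839 -0.1949  0.024 ]] [ 0.507  -0.1807  0.024 ] 0.1564
heading 78.83594551720556 len 0.3017657008114714 C-A 0.04705275334721818 79.82834144270237
top yel [370 258  17  47 401] [377.89526185 280.85785536]
top red [311 247  11  41 146] [316.1369863  267.49315068]
scene yel [253 230  17  32 274] [260.75912409 245.47445255]
scene red [318 206  16  29 112] [325.4375     220.17857143]
```

```bash
cat >> h.py <<'E'
def down(yaw,tilt=0.0):
    """tool y axis heading yaw (rad, world), tool z down; tilt about tool y"""
    y=np.array([np.cos(yaw),np.sin(yaw),0]); z=np.array([0,0,-1.]); x=np.cross(y,z)
    R=np.column_stack([x,y,z])@Rn.from_euler('y',tilt).as_matrix()
    return Rn.from_matrix(R).as_rotvec()
def wrist(name=None):
    p=np.array(robot.current_tool_pos());r=np.array(robot.current_ee_rot())
    c=viewer.read_camera('wrist'); M=np.eye(4);M[:3,:3]=Rn.from_rotvec(r).as_matrix();M[:3,3]=p
    c['M']=M@np.array(c['T_tool_cam'])
    if name: save(c['image'],name)
    return c
def wray(c,u,v):
    a=np.array([u-c['cx'],v-c['cy']]);r=np.linalg.norm(a);th=r/c['fx']
    d=np.array([*(np.sin(th)*a/max(r,1e-9)),np.cos(th)]); return c['M'][:3,3],c['M'][:3,:3]@d
def wplane(c,u,v,z):
    o,d=wray(c,u,v); return o+(z-o[2])/d[2]*d
def wproj(c,X):
    p=np.linalg.inv(c['M'])@np.array([*X,1.]); q=np.hypot(p[0],p[1]);th=np.arctan2(q,p[2])
    return c['cx']+c['fx']*th*p[0]/q, c['cy']+c['fx']*th*p[1]/q
E
python3 - <<'E'
from h import *
H=np.radians(78.7)
print(robot.current_qpos())
for deg in range(-180,180,30):
    q=robot.solve_ik([.463,.323,.16],down(np.radians(deg))); q2=robot.solve_ik([.49,-.27,.08],down(np.radians(deg)))
    print(deg,None if q is None else np.round(q,2),None if q2 is None else np.round(q2,2))
print('push')
xb=np.array([np.cos(H),np.sin(H),0])
toe=np.array([.5132,-.139,0])
for deg in (-11.3,168.7):
  for tl in (-.25,.25):
    for s in (-.21,0.14):
        pos=toe+s*xb+np.array([0,0,.04+max(0,s*.23)]); R=Rn.from_rotvec(down(np.radians(deg),tl)).as_matrix()
        q=robot.solve_ik(pos,down(np.radians(deg),tl)); print(deg,tl,s,R[:,2].round(2),R[:,0].round(2),None if q is None else np.round(q,2))
E
```

```text
[-1.19851583  0.59192695  0.04832819  1.60954232 -0.03329626  0.94268691
 -0.03367268]
-180 [-0.35  0.51 -0.46  2.01  0.35  0.69  2.11] [ 0.84  0.66 -0.58  2.06  0.65  0.6   2.94]
-150 [-0.25  0.54 -0.6   2.01  0.45  0.72  2.53] [-0.21  0.86  0.99  2.11 -1.07  0.81 -1.15]
-120 [-0.16  0.58 -0.74  2.01  0.55  0.77  2.96] [-0.21  0.86  0.99  2.11 -1.07  0.81 -0.62]
-90 [-1.18  0.58  0.7   2.05 -0.57  0.71 -1.69] [ 0.09  0.65  0.47  2.1  -0.59  0.52 -0.57]
-60 [-1.1   0.54  0.57  2.05 -0.46  0.68 -1.27] [ 0.13  0.64  0.41  2.1  -0.51  0.5  -0.12]
-30 [-1.    0.51  0.44  2.04 -0.35  0.66 -0.86] [ 0.18  0.63  0.33  2.09 -0.42  0.49  0.31]
0 [-0.91  0.5   0.3   2.04 -0.24  0.64 -0.45] [ 0.24  0.61  0.25  2.09 -0.32  0.47  0.73]
30 [-0.82  0.48  0.18  2.03 -0.14  0.63 -0.02] [ 0.31  0.6   0.16  2.09 -0.2   0.46  1.14]
60 [-0.74  0.48  0.06  2.03 -0.05  0.63  0.41] [ 0.38  0.6   0.06  2.08 -0.08  0.46  1.55]
90 [-0.65  0.48 -0.06  2.03  0.05  0.64  0.84] [ 0.45  0.6  -0.04  2.08  0.05  0.46  1.94]
120 [-0.55  0.48 -0.19  2.02  0.15  0.65  1.26] [ 0.54  0.6  -0.16  2.08  0.2   0.48  2.32]
150
[... 188 characters left out ...]

-11.3 -0.25 0.14 [-0.05 -0.24 -0.97] [ 0.19  0.95 -0.25] [-0.56  0.69  0.5   2.1  -0.16  0.5  -0.21]
-11.3 0.25 -0.21 [ 0.05  0.24 -0.97] [0.19 0.95 0.25] [ 0.63  0.73  0.06  1.96 -0.45  0.62  0.87]
-11.3 0.25 0.14 [ 0.05  0.24 -0.97] [0.19 0.95 0.25] [ 0.09  0.61 -0.03  2.15 -0.6   0.42  0.41]
168.7 -0.25 -0.21 [ 0.05  0.24 -0.97] [-0.19 -0.95 -0.25] [ 1.41  1.12 -1.23  1.92  0.98  1.    2.71]
168.7 -0.25 0.14 [ 0.05  0.24 -0.97] [-0.19 -0.95 -0.25] [ 0.61  0.73 -0.77  2.13  0.57  0.45  2.43]
168.7 0.25 -0.21 [-0.05 -0.24 -0.97] [-0.19 -0.95  0.25] [ 0.45  0.68 -0.03  2.1   0.74  0.4   2.67]
168.7 0.25 0.14 [-0.05 -0.24 -0.97] [-0.19 -0.95  0.25] [-0.08  0.63 -0.19  2.08  0.59  0.63  2.19]
```

```bash
python3 - <<'E'
from h import *
import pickle
robot.command_gripper(0.085,40)
robot.move_ptp([.463,.323,.17],down(np.radians(30)))
c=wrist('w1');pickle.dump(c,open('w1.pkl','wb'))
print(robot.current_clock(),robot.current_tool_pos())
hsv=cv2.cvtColor(c['image'],cv2.COLOR_RGB2HSV)
m=cv2.inRange(hsv,(100,120,40),(130,255,255)); n,l,st,ce=cv2.connectedComponentsWithStats(m)
for i in range(1,n):
    if st[i,4]>100: print(st[i],ce[i],wplane(c,*ce[i],.05).round(4))
E
```

```text
1.7583 [0.46277174 0.32568067 0.17025866]
[ 526  128   45  103 2368] [549.58868243 177.51393581] [0.6016 0.4596 0.05  ]
[620 151  20  56 569] [632.58523726 177.62038664] [0.6892 0.5198 0.05  ]
[309 188  38  14 209] [327.32535885 192.84210526] [0.451  0.3509 0.05  ]
[ 301  196   52   53 1548] [326.51162791 220.3249354 ] [0.4612 0.3324 0.05  ]
[ 231  388  117   47 2268] [287.88315697 412.72089947] [0.5283 0.142  0.05  ]
[140 456  46  24 442] [162.90723982 470.13574661] [ 0.4459 -0.0593  0.05  ]
```

View pics/w1.png

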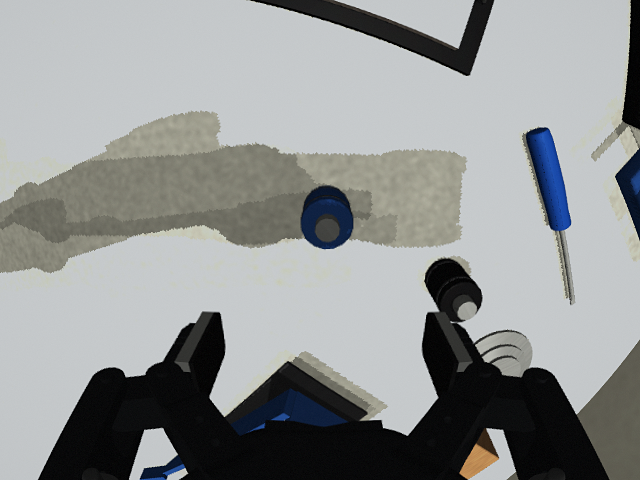

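The wrist view shows the blue cartridge's stub top at about (327,230) and the black one's at (465,308). The yellow-capped items are clear of the grasp.

```bash
python3 - <<'E'
from h import *
import pickle
c=pickle.load(open('w1.pkl','rb'))
print(wplane(c,327,230,.069),wplane(c,465,308,.069),wplane(c,327,217,.055))
d=pickle.load(open('c0.pkl','rb'));t,s=d['top'],d['scene']
print(proj(t,wplane(c,327,230,.069)),proj(s,wplane(c,327,230,.069)))
save(cv2.resize(t['image'][235:330,190:240],None,fx=6,fy=6,interpolation=cv2.INTER_CUBIC),'tc')
save(cv2.resize(s['image'][140:230,360:450],None,fx=6,fy=6,interpolation=cv2.INTER_CUBIC),'sc')
print(robot.current_tool_pos(),robot.current_joint_vel())
E
```

```text
[0.4621283  0.33110255 0.069     ] [0.59218723 0.3307829  0.069     ] [0.45941383 0.33602558 0.055     ]
[210.93898937 309.79282098] [390.18098713 159.14785605]
[0.46277174 0.32568067 0.17025866] [-0.00288135  0.00174184  0.00259671  0.00211608  0.0025005   0.00064213
  0.00199052]
```

View pics/tc.png

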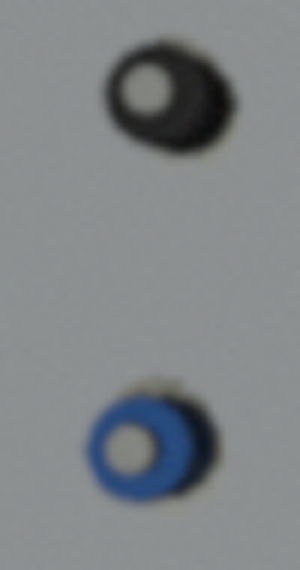

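```bash
python3 - <<'E'
from h import *
o=down(np.radians(30))
robot.move_l([.4625,.330,.10],o,rate=.2); print(robot.current_tool_pos())
robot.move_l([.4625,.330,.040],o,rate=.12); print(robot.current_tool_pos(),robot.current_force())
g=robot.command_gripper(0.03,40); print(g,robot.current_finger_gap(),robot.current_tool_pos(),robot.current_force())
robot.move_l([.4625,.330,.16],rate=.2); robot.hold(.1)
print(robot.current_clock(),robot.current_tool_pos(),robot.current_finger_gap(),robot.current_force())
wrist('w2')
E
```

```text
[0.46242364 0.33082929 0.09994682]
[0.46313421 0.33028339 0.04065846] [ 0.37206793 -0.46419188  0.09008374]
False 0.037958097329614866 [0.462966   0.33036532 0.04083964] [-0.34073161 -1.08803591  5.68251666]
4.2583 [0.46117279 0.32916465 0.15824943] 0.037779733248404855 [ 0.60748723 -0.43741914 -3.0248229 ]
```

View pics/w2.png

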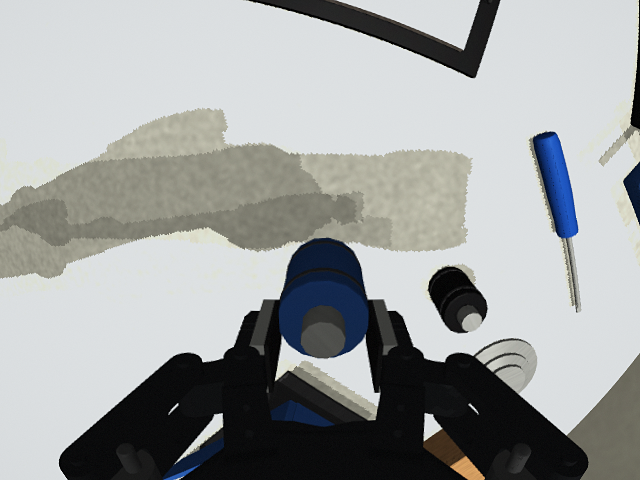

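The cartridge is held upright, with its stub at about (325,335). The black cartridge hasn't moved.

```bash
python3 - <<'E'
from h import *
import pickle
H=np.radians(78.7)
robot.move_ptp([.44,.0,.24],down(H)); 
robot.move_ptp([.43,-.21,.24],down(H)); robot.hold(.15)
c=wrist('w3');pickle.dump(c,open('w3.pkl','wb'))
print(robot.current_clock(),robot.current_tool_pos(),robot.current_qpos())
E
```

```text
6.6417 [ 0.43068459 -0.20787154  0.23989348] [ 0.24418505  0.26433693  0.13544329  2.14100558 -0.05345077  0.73962749
  1.79206696]
```

View pics/w3.png

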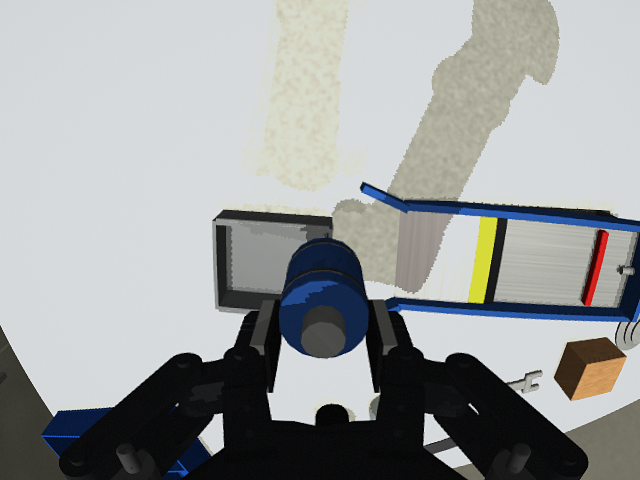

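```bash
python3 - <<'E'
from h import *
import pickle
c=pickle.load(open('w3.pkl','rb'))
print(c['M'].round(3))
save(cv2.resize(c['image'][195:330,200:350],None,fx=5,fy=4.4,interpolation=cv2.INTER_CUBIC),'w3a')
save(cv2.resize(c['image'][170:330,350:640],None,fx=2.7,fy=2.7,interpolation=cv2.INTER_CUBIC),'w3b')
E
```

```text
[[ 0.191  0.927  0.322  0.348]
 [ 0.982 -0.181 -0.062 -0.193]
 [ 0.     0.328 -0.945  0.388]
 [ 0.     0.     0.     1.   ]]
```

View pics/w3a.png

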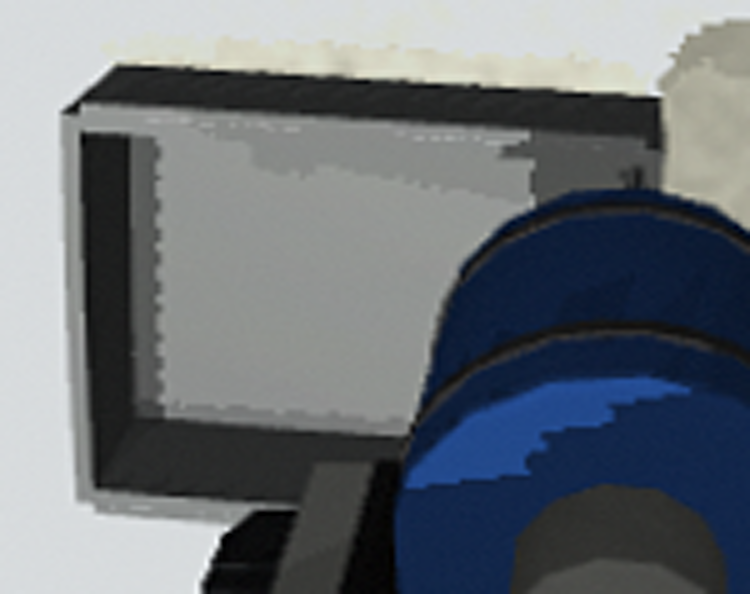

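View pics/w3b.png

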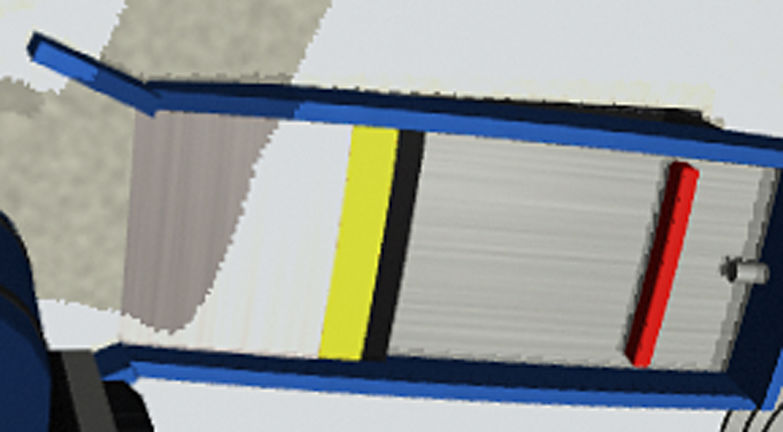

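```bash
cat > bed.py <<'E'
from h import *
A13=np.radians(13)
def bed(toe,H):
    h=np.array([np.cos(H),np.sin(H),0]); x=np.cos(A13)*h+np.array([0,0,np.sin(A13)]); y=np.array([-np.sin(H),np.cos(H),0]); z=np.cross(x,y)
    return np.column_stack([x,y,z]),np.array(toe)
def bedhit(o,d,B,p,zb):
    n=B[:,2]; s=((p+zb*n-o)@n)/(d@n); return B.T@(o+s*d-p)
E
python3 - <<'E'
from bed import *
import pickle
c=pickle.load(open('w3.pkl','rb')); d=pickle.load(open('c0.pkl','rb'))
A=lambda u,v:(200+u/5-.4,195+v/4.4-.4)
Bp=lambda u,v:(350+u/2.7-.3,170+v/2.7-.3)
P=[wplane(c,*A(*p),.045) for p in ((66,112),(660,145),(80,502))]
print(np.round(P,4))
e=P[1]-P[0];print('long',np.linalg.norm(e),np.degrees(np.arctan2(e[1],e[0])))
e=P[2]-P[0];print('wide',np.linalg.norm(e),np.degrees(np.arctan2(e[1],e[0]))+90)
print('centre',(P[1]+P[2])/2)
T=[wplane(c,*Bp(*p),0) for p in ((134,110),(120,343))]; print('toe',np.round(T,4)); e=T[1]-T[0]; print(np.linalg.norm(e),np.degrees(np.arctan2(e[1],e[0]))+90)
toe=np.array([.5132,-.139,0])
for H in (78.7,):
    B,p=bed(toe,np.radians(H))
    print('lip',[bedhit(*wray(c,*Bp(*q)),B,p,-.001).round(4) for q in ((398,130),(361,360))])
    print('base rail',[bedhit(*wray(c,*Bp(*q)),B,p,.016).round(4) for q in ((160,113),(300,119),(500,134),(760,160))])
    print('far rail',[bedhit(*wray(c,*Bp(*q)),B,p,.016).round(4) for q in ((140,366),(300,376),(500,389),(720,401))])
    print('toe',[bedhit(*wray(c,*Bp(*q)),B,p,0).round(4) for q in ((134,110),(120,343))])
    print('stop',[bedhit(*wray(c,*Bp(*q)),B,p,.005).round(4) for q in ((673,160),(628,358))])
    t=d['top'];T=lambda u,v:ray(t,270+u/3-.33,220+v/3-.33)
    print('top lip',[bedhit(*T(*q),B,p,-.001).round(4) for q in ((326,112),(302,252))])
    print('top stop',[bedhit(*T(*q),B,p,.005).round(4) for q in ((157,82),(133,207))])
    s=d['scene'];S=lambda u,v:ray(s,100+u/2.8-.3,150+v/2.8-.3)
    print('sc lip',[bedhit(*S(*q),B,p,-.001).round(4) for q in ((452,222),(476,309))])
    print('top base rail',[bedhit(*T(*q),B,p,.016).round(4) for q in ((433,281),(60,201))])
    print('top far rail',[bedhit(*T(*q),B,p,.016).round(4) for q in ((460,140),(90,52))])
E
```

```text
[[ 0.4223 -0.3181  0.045 ]
 [ 0.4527 -0.2047  0.045 ]
 [ 0.5188 -0.3452  0.045 ]]
long 0.11743846716611454 74.98290698029356
wide 0.10024053399196221 74.3538486981471
centre [ 0.48577128 -0.27494006  0.045     ]
toe [[ 0.4613 -0.1299  0.    ]
 [ 0.5652 -0.1488  0.    ]]
0.10560788957115169 79.71363259885192
lip [array([ 0.109,  0.053, -0.001]), array([ 0.1098, -0.0522, -0.001 ])]
base rail [array([0.0092, 0.0562, 0.016 ]), array([0.0644, 0.0582, 0.016 ]), array([0.1481, 0.0594, 0.016 ]), array([0.2789, 0.0604, 0.016 ])]
far rail [array([ 0.0102, -0.0548,  0.016 ]), array([ 0.0798, -0.0533,  0.016 ]), array([ 0.1731, -0.0535,  0.016 ]), array([ 0.2949, -0.0554,  0.016 ])]
toe [array([-0.0013,  0.0526, -0.    ]), array([ 0.0006, -0.0528,  0.    ])]
stop [array([0.2385, 0.0534, 0.005 ]), array([ 0.2407, -0.0405,  0.005 ])]
top lip [array([ 0.1107, -0.0536, -0.001 ]), array([ 0.1078,  0.0557, -0.001 ])]
top stop [array([ 0.2472, -0.0457,  0.005 ]), array([0.2454, 0.0495, 0.005 ])]
sc lip [array([ 0.1118,  0.0519, -0.001 ]), array([ 0.1085, -0.0422, -0.001 ])]
top base rail [array([0.006 , 0.0565, 0.016 ]), array([0.3016, 0.0567, 0.016 ])]
top far rail [array([ 0.0054, -0.0543,  0.016 ]), array([ 0.3035, -0.0549,  0.016 ])]
```

The wrist view shows the tote rim corners at about (213,220), (332,228) and (216,309). The lip, where yellow meets black, runs from (497,218) to (483,303). The tote centre is about (0.487,-0.274), heading 75°, against about 79° for the ramp. The lip is about 110 to 114 mm up the slope. Now I'll place the cartridge.

```bash
python3 - <<'E'
from h import *
o=down(np.radians(75)); x,y=.4875,-.274
robot.move_ptp([x,y,.16],o); robot.hold(.1); print(robot.current_tool_pos(),robot.current_force())
robot.move_l([x,y,.065],o,rate=.15)
for z in (.055,.050,.0475,.0455):
    robot.move_l([x,y,z],o,rate=.04); f=robot.current_force(); print(z,robot.current_tool_pos(),np.round(f,2))
    if f[2]>2: break
robot.command_gripper(.058,30); print('gap',robot.current_finger_gap(),robot.current_force())
robot.move_l([x,y,.19],rate=.2)
wrist('w4'); print(robot.current_clock())
E
```

```text
[ 0.48740989 -0.27285999  0.16055567] [ 0.26225962  1.0421183  -2.57106928]
0.055 [ 0.4873924  -0.27393993  0.05493401] [-0.12  0.08 -2.26]
0.05 [ 0.48724995 -0.27390624  0.04968377] [ 0.29 -1.25 -1.49]
0.0475 [ 0.48737975 -0.27394     0.04730861] [-0.56 -0.18 -2.51]
0.0455 [ 0.48741152 -0.27393077  0.04538237] [-0.8   0.25 -2.77]
gap 0.058112572738349216 [ 0.78490355  0.01881009 -0.57147265]
10.5
```

View pics/w4.png

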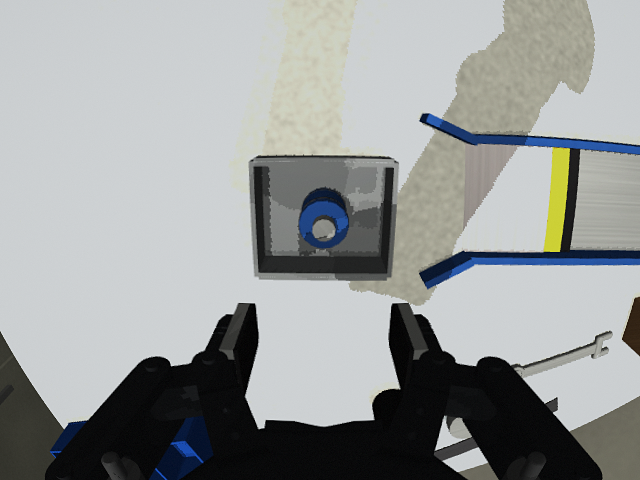

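```bash
python3 - <<'E'
from bed import *
import pickle
c=wrist(); pickle.dump(c,open('w4.pkl','wb'))
P=[wplane(c,*q,.045) for q in ((250,160),(397,160),(394,278),(255,278))]
print(np.round(P,4),np.mean(P,0))
for i in range(4): e=P[(i+1)%4]-P[i]; print(np.linalg.norm(e).round(4),np.degrees(np.arctan2(e[1],e[0])).round(1))
T=[wplane(c,*q,0) for q in ((466,145),(463,252))];print('toe',np.round(T,4),np.mean(T,0))
B,p=bed([.5125,-.139,0],np.radians(79))
print('lip',[bedhit(*wray(c,*q),B,p,-.001).round(4) for q in ((577,150),(571,251))])
print('tips',[wplane(c,*q,.024).round(4) for q in ((423,116),(423,286))])
h=np.array([np.cos(np.radians(79)),np.sin(np.radians(79)),0])
q0=None
for s,z in ((-.255,.12),(-.255,.03),(-.2,.03),(-.1,.03),(0,.03),(.1,.055),(.13,.062)):
    q=robot.solve_ik(p+s*h+[0,0,z],down(np.radians(-11),.25)); print(s,None if q is None else np.round(q,2))
E
```

```text
[[ 0.4215 -0.3175  0.045 ]
 [ 0.4517 -0.2046  0.045 ]
 [ 0.5514 -0.2279  0.045 ]
 [ 0.52   -0.3453  0.045 ]] [ 0.48613639 -0.27379692  0.045     ]
0.1168 75.0
0.1024 -13.1
0.1215 -105.0
0.1023 164.2
toe [[ 0.4595 -0.1279  0.    ]
 [ 0.5655 -0.1484  0.    ]] [ 0.5125444 -0.1381445  0.       ]
lip [array([ 0.1183,  0.0537, -0.001 ]), array([ 0.1232, -0.0522, -0.001 ])]
tips [array([ 0.4231, -0.1703,  0.024 ]), array([ 0.5781, -0.2001,  0.024 ])]
-0.255 [ 0.45  0.67  0.43  1.88 -0.62  0.89  1.07]
-0.255 [ 0.52  0.79  0.32  1.91 -0.68  0.74  1.15]
-0.2 [ 0.46  0.76  0.29  1.98 -0.71  0.67  1.1 ]
-0.1 [ 0.34  0.72  0.23  2.08 -0.76  0.57  1.02]
0 [ 0.21  0.7   0.17  2.14 -0.83  0.49  0.92]
0.1 [ 0.01  0.65  0.17  2.16 -0.85  0.48  0.75]
0.13 [-0.05  0.63  0.18  2.16 -0.86  0.48  0.69]
```

```bash
cat > push.py <<'E'
from bed import *
H=np.radians(79); B,toe=bed([.5125,-.139,0],H); h=np.array([np.cos(H),np.sin(H),0]); OR=down(H-np.pi/2,.25); Y=B[:,1]
CZ=.030
def tgt(s,lat=0.,off=.013,cz=CZ):
    """s = position along of contact (rear wall) in bed coordinate; below 0 on bench"""
    if s<0: p=toe+s*h+[0,0,cz]
    else: p=toe+s*B[:,0]+cz*B[:,2]+ (np.sin(A13)*cz*h if False else 0)
    return p-off*h+lat*Y
def fwd(): 
    f=np.mean([robot.current_force() for _ in range(3)],0); return -(f@h), f
E
python3 - <<'E'
from push import *
robot.move_ptp(tgt(-.245)+[0,0,.13],OR); robot.command_gripper(.05,30)
robot.move_l(tgt(-.245)+[0,0,.03],OR,rate=.2); robot.move_l(tgt(-.245),OR,rate=.08); robot.hold(.1)
print(robot.current_clock(),robot.current_tool_pos(),robot.current_finger_gap(),robot.current_force())
t=viewer.read_camera('scene'); save(cv2.resize(t['image'][150:350,50:350],None,fx=2.6,fy=2.6),'s5'); wrist('w5')
E
```

```text
12.8667 [ 0.46328918 -0.39248963  0.03009052] 0.05000858931161041 [ 0.30109785 -0.27699339 -0.41861542]
```

View pics/s5.png

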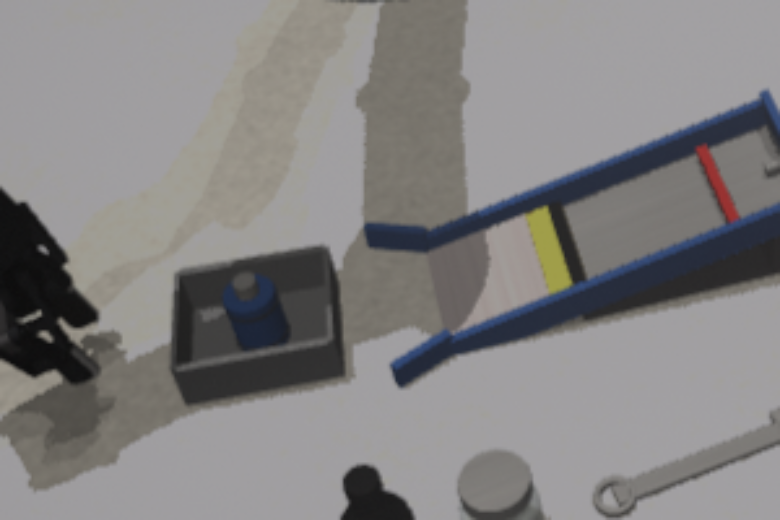

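View pics/w5.png

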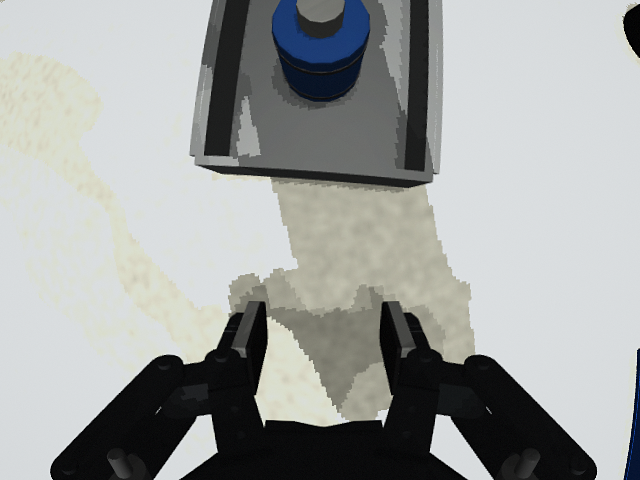

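Wrist view: the fingers are centred behind the tote's rear wall, whose bottom edge runs from (197,165) to (433,185), and the tote is slightly askew. Pushing on the bench now, with force checks.

```bash
python3 - <<'E'
from push import *
robot.move_l(tgt(-.215),OR,rate=.06)
s=-.215; out=[]
while s<-.075:
    s+=.007; robot.move_l(tgt(s),OR,rate=.05); F,f=fwd(); out.append((round(s,3),round(F,1),round(f[2],1)))
    if F>8: break
print(out)
print(robot.current_clock(),robot.current_tool_pos(),tgt(s))
t=viewer.read_camera('top'); save(cv2.resize(t['image'][220:345,270:530],None,fx=3,fy=3,interpolation=cv2.INTER_CUBIC),'t6'); wrist('w6')
E
```

```text
[(-0.208, np.float64(-0.1), np.float64(0.3)), (-0.201, np.float64(0.3), np.float64(0.2)), (-0.194, np.float64(0.8), np.float64(0.2)), (-0.187, np.float64(0.4), np.float64(1.0)), (-0.18, np.float64(0.5), np.float64(0.1)), (-0.173, np.float64(0.7), np.float64(-0.2)), (-0.166, np.float64(-0.2), np.float64(-0.7)), (-0.159, np.float64(0.2), np.float64(0.1)), (-0.152, np.float64(-0.5), np.float64(0.6)), (-0.145, np.float64(0.1), np.float64(0.0)), (-0.138, np.float64(0.1), np.float64(0.3)), (-0.131, np.float64(0.0), np.float64(-1.1)), (-0.124, np.float64(0.2), np.float64(-0.1)), (-0.117, np.float64(0.9), np.float64(0.1)), (-0.11, np.float64(1.7), np.float64(-0.0)), (-0.103, np.float64(1.5), np.float64(0.1)), (-0.096, np.float64(1.0), np.float64(-1.2)), (-0.089, np.float64(1.5), np.float64(-1.1)), (-0.082, np.float64(0.3), np.float64(-1.0)), (-0.075, np.float64(0.9), np.float64(-0.9))]
19.45 [ 0.49573015 -0.22450598  0.02996924] [ 0.49570881 -0.22538319  0.03      ]
```

View pics/t6.png

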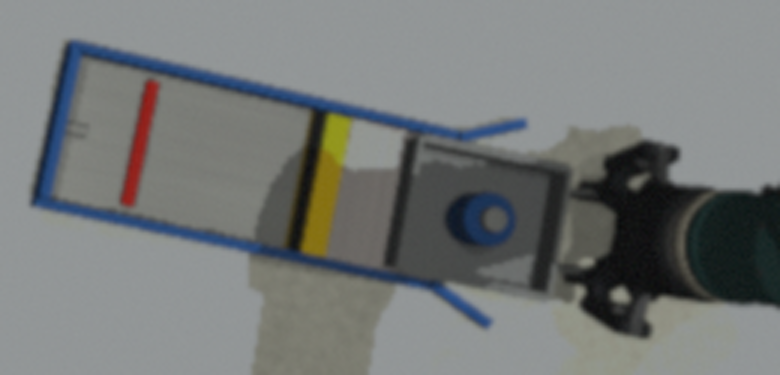

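View pics/w6.png

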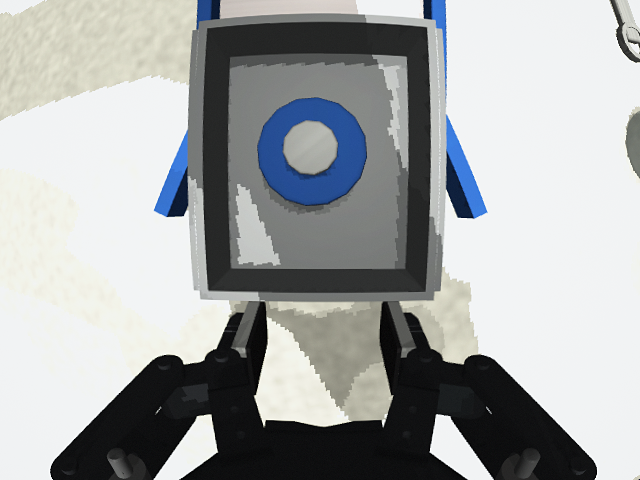

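The tote is now square and between the wings, and both fingers are on its rear wall. Continuing up the ramp.

```bash
python3 - <<'E'
from push import *
s=-.075; out=[]
while s<.078:
    s+=.008; robot.move_l(tgt(s),OR,rate=.05); F,f=fwd(); out.append((round(s,3),float(F.round(1)),float(f[2].round(1)),float((f@Y).round(1))))
    if F>9: break
print(out)
print(robot.current_clock(),robot.current_tool_pos(),tgt(s))
t=viewer.read_camera('top'); save(cv2.resize(t['image'][220:345,270:530],None,fx=3,fy=3,interpolation=cv2.INTER_CUBIC),'t7'); wrist('w7')
E
```

```text
[(-0.067, 1.2, 0.4, -0.6), (-0.059, 1.0, -0.3, -0.6), (-0.051, 0.6, 0.3, -0.3), (-0.043, 0.3, -1.1, -0.1), (-0.035, 1.2, -0.1, -1.0), (-0.027, 0.8, -0.0, 0.8), (-0.019, 0.4, -1.0, 0.6), (-0.011, 0.9, 0.1, -0.2), (-0.003, 1.6, 0.3, -0.4), (0.005, 3.3, -1.2, -0.3), (0.013, 1.5, -1.0, -0.2), (0.021, 0.9, 0.3, -0.4), (0.029, 1.8, 0.0, -0.5), (0.037, 1.6, 0.8, -0.7), (0.045, 0.6, -0.5, 0.7), (0.053, 1.9, -0.4, 0.0), (0.061, 2.6, -0.1, -0.0), (0.069, 1.1, -0.2, -0.2), (0.077, -0.3, -0.2, -0.3), (0.085, -0.8, 0.0, 0.2)]
25.6583 [ 0.52453779 -0.07595911  0.04849986] [ 0.52453488 -0.0770859   0.04835194]
```

View pics/t7.png

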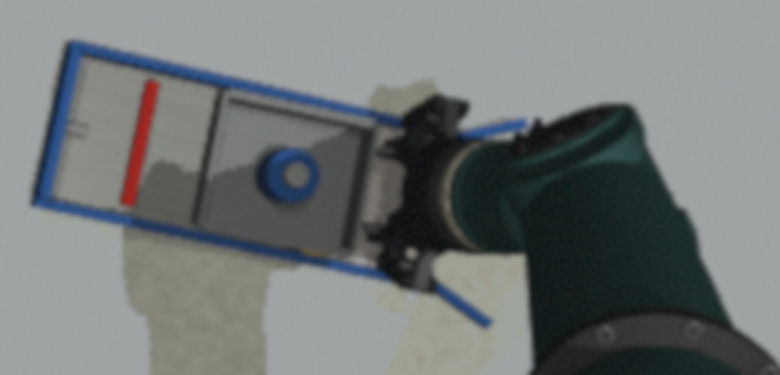

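View pics/w7.png

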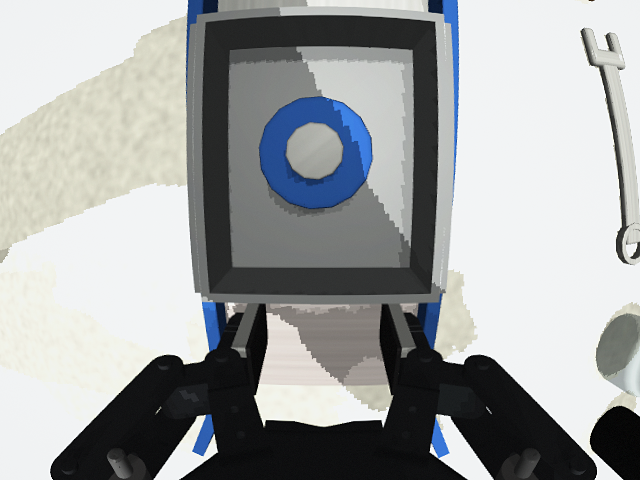

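```bash
python3 - <<'E'
from push import *
s=.085; out=[]
while s<.1045:
    s+=.004; robot.move_l(tgt(s),OR,rate=.03); F,f=fwd(); out.append((round(s,3),float(F.round(1)),float(f[2].round(1)),float((f@Y).round(1))))
    if F>7: break
print(out)
print(robot.current_clock())
t=viewer.read_camera('top'); save(cv2.resize(t['image'][220:345,270:530],None,fx=3,fy=3,interpolation=cv2.INTER_CUBIC),'t8'); wrist('w8')
E
```

```text
[(0.089, 1.5, -0.4, -0.1), (0.093, 1.5, -1.4, -0.4), (0.097, 2.3, -1.6, -0.4), (0.101, 2.0, -1.1, -1.1), (0.105, 1.5, -1.0, 0.7)]
27.175
```

View pics/t8.png

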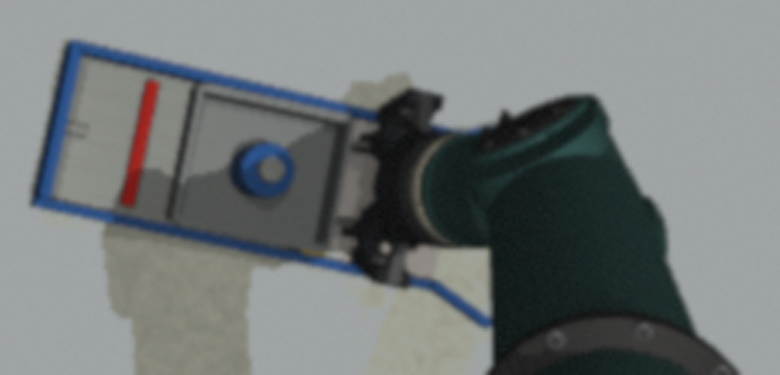

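View pics/w8.png

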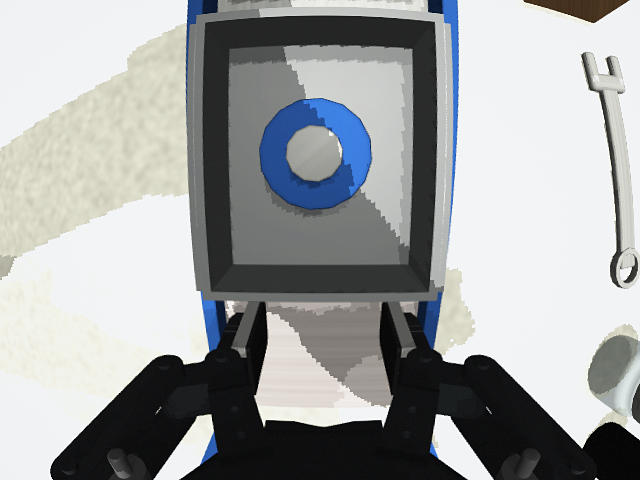

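```bash
python3 - <<'E'
from push import *
s=.105; out=[]
while s<.1225:
    s+=.003; robot.move_l(tgt(s),OR,rate=.025); F,f=fwd(); out.append((round(s,3),float(F.round(1)),float(f[2].round(1)),float((f@Y).round(1))))
    if F>6: break
print(out)
print(robot.current_clock())
t=viewer.read_camera('top'); save(cv2.resize(t['image'][220:345,270:530],None,fx=3,fy=3,interpolation=cv2.INTER_CUBIC),'t9'); wrist('w9')
E
```

```text
[(0.108, 1.8, -1.1, -0.2), (0.111, 2.6, -1.4, -0.5), (0.114, 1.2, -1.3, -0.6), (0.117, 1.5, -1.7, -0.0), (0.12, 2.3, 0.5, 0.6), (0.123, 3.9, 1.6, -0.2)]
28.875
```

View pics/t9.png

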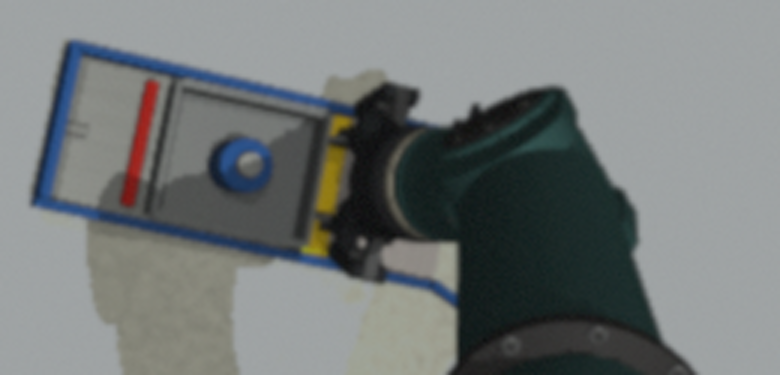

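View pics/w9.png

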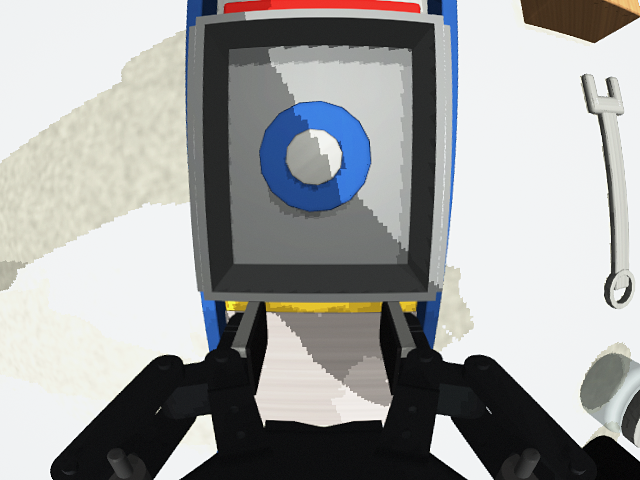

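The yellow plate now shows behind the tote in the wrist view, at about row 305, and the red stop is just ahead of its front. Smaller steps from here.

```bash
python3 - <<'E'
from push import *
s=.123; out=[]
while s<.1325:
    s+=.002; robot.move_l(tgt(s),OR,rate=.02); F,f=fwd(); out.append((round(s,4),float(F.round(1)),float(f[2].round(1)),float((f@Y).round(1))))
    if F>6: break
print(out)
print(robot.current_clock())
t=viewer.read_camera('top'); save(cv2.resize(t['image'][220:345,270:530],None,fx=3,fy=3,interpolation=cv2.INTER_CUBIC),'t10'); wrist('w10')
E
```

```text
[(0.125, 3.4, -0.1, -1.1), (0.127, 3.2, 1.8, -0.9), (0.129, -0.1, 0.0, 0.2), (0.131, 0.3, -0.0, 0.7), (0.133, -0.2, -0.4, -0.9)]
30.225
```

View pics/t10.png

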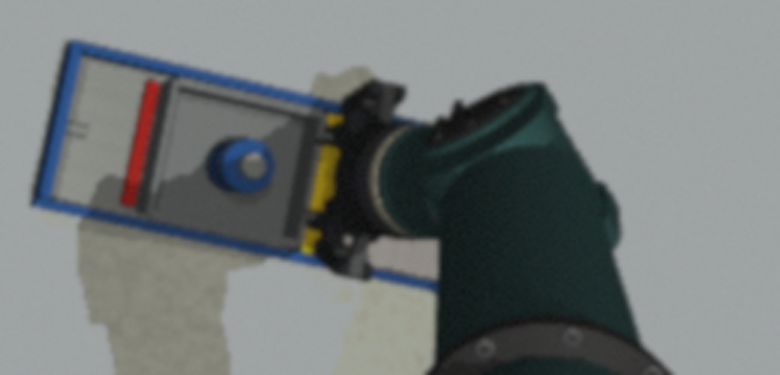

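View pics/w10.png

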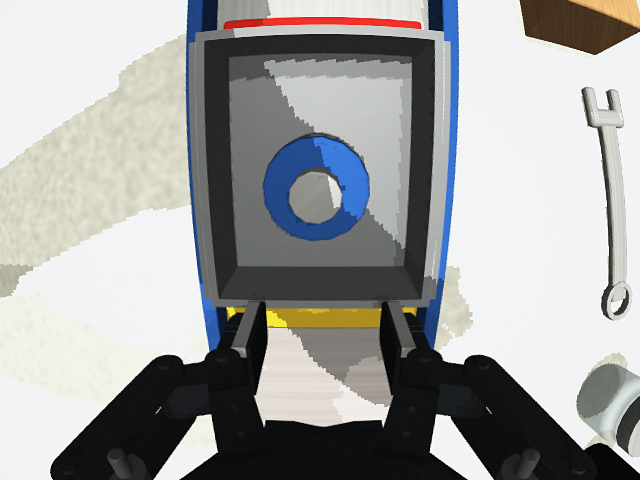

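The force fell to zero at s≈0.129 and the tote shifted in the view, so it looks like it has dropped. I'll retract the fingers slightly, then check it closely from above.

```bash
python3 - <<'E'
from push import *
import pickle
s=.133; out=[]
while s<.1365:
    s+=.001; robot.move_l(tgt(s),OR,rate=.02); F,f=fwd(); out.append((round(s,4),float(F.round(1)),float(f[2].round(1)),float((f@Y).round(1))))
    if F>4: break
print(out)
c=wrist('w11')
robot.move_l(tgt(.10),OR,rate=.08); robot.move_l(tgt(.10)+[0,0,.13],OR,rate=.2)
robot.move_ptp(tgt(.08)+[-.06,0,.16],down(H-np.pi/2)); robot.hold(.1)
c=wrist('w12'); pickle.dump(c,open('w12.pkl','wb'))
s_=viewer.read_camera('scene'); pickle.dump(s_,open('s12.pkl','wb')); save(cv2.resize(s_['image'][150:320,180:400],None,fx=3.5,fy=3.5,interpolation=cv2.INTER_CUBIC),'s12')
print(robot.current_clock())
E
```

```text
[(0.134, -0.3, -0.6, 0.2), (0.135, 0.5, -0.1, 0.3), (0.136, 0.6, -0.5, 0.3), (0.137, -0.4, 0.5, -0.1)]
33.4083
```

View pics/w12.png

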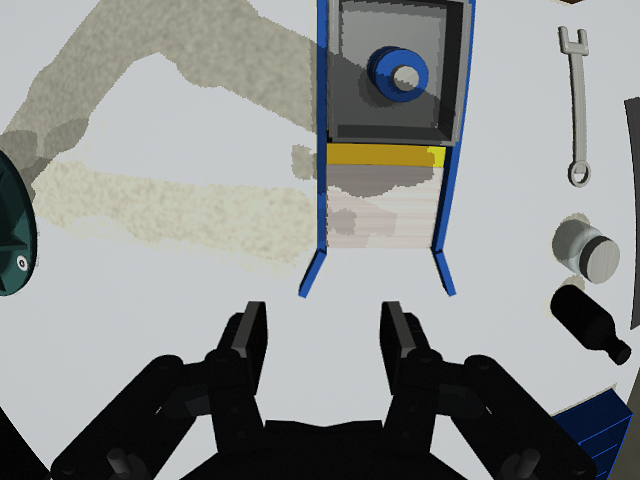

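View pics/s12.png

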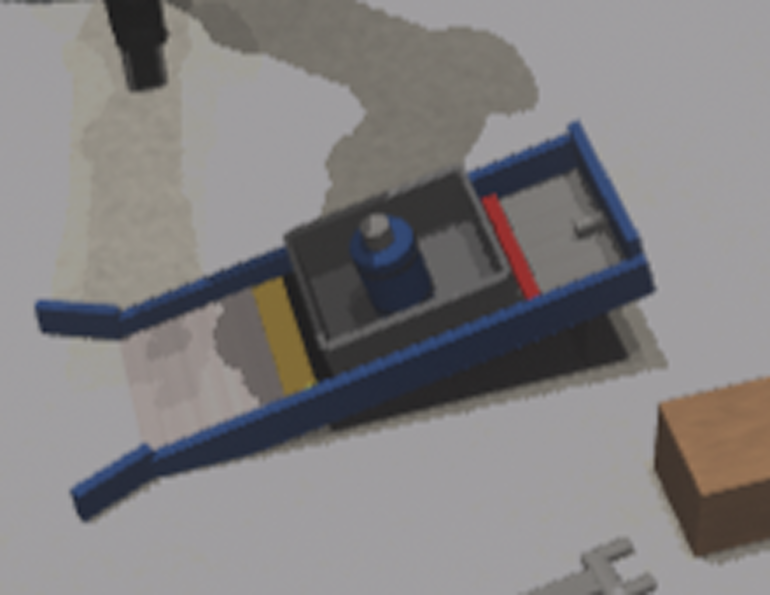

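View pics/w11.png

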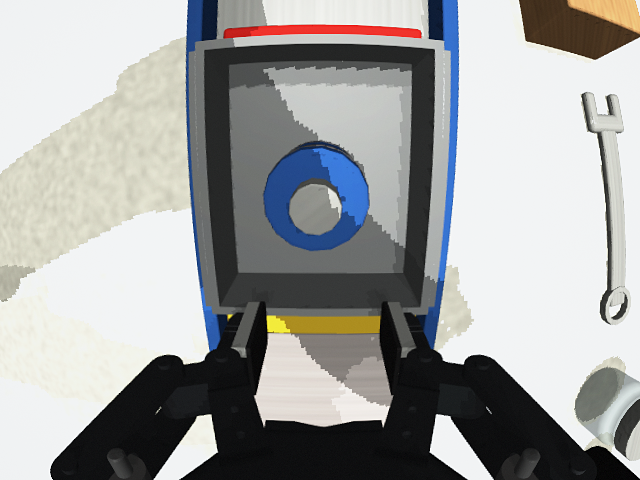

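```bash
python3 - <<'E'
from push import *
import pickle
t=viewer.read_camera('top'); pickle.dump(t,open('t13.pkl','wb')); save(cv2.resize(t['image'][220:345,270:450],None,fx=4.4,fy=4.4,interpolation=cv2.INTER_CUBIC),'t13')
c=pickle.load(open('w12.pkl','rb')); save(cv2.resize(c['image'][0:260,300:490],None,fx=2.3,fy=2.3,interpolation=cv2.INTER_CUBIC),'w12a')
print(robot.current_clock())
E
```

```text
33.4583
```

View pics/t13.png

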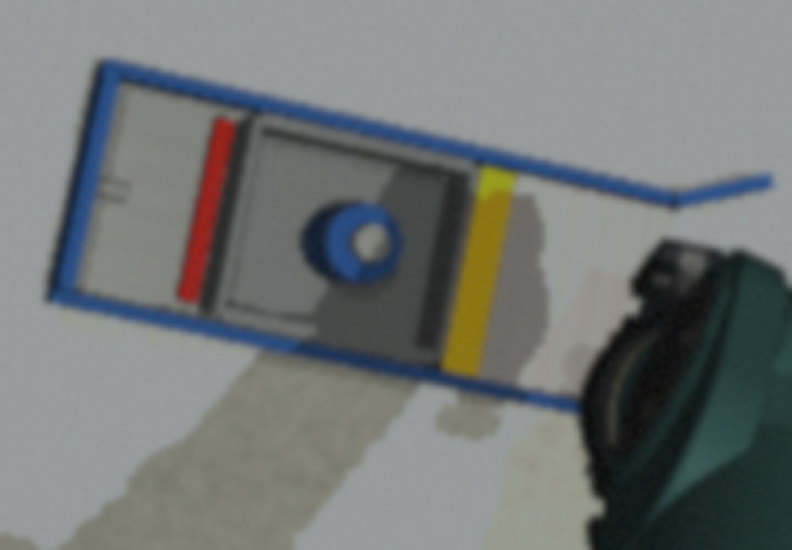

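View pics/w12a.png

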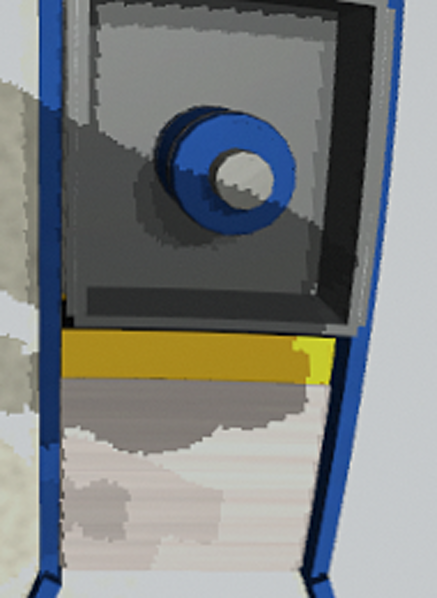

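```bash
python3 - <<'E'
from push import *
import pickle
t=pickle.load(open('t13.pkl','rb'));s=pickle.load(open('s12.pkl','rb'));c=pickle.load(open('w12.pkl','rb'))
T=lambda u,v:ray(t,270+u/4.4-.4,220+v/4.4-.4); S=lambda u,v:ray(s,180+u/3.5-.36,150+v/3.5-.36); W=lambda u,v:wray(c,300+u/2.3-.28,v/2.3-.28)
def tri(*rs):
    A=0;b=0
    for o,d in rs:
        d=d/np.linalg.norm(d);M=np.eye(3)-np.outer(d,d);A=A+M;b=b+M@o
    x=np.linalg.solve(A,b); res=[np.linalg.norm((np.eye(3)-np.outer(d,d)/(d@d))@(x-o)) for o,d in rs]
    return (B.T@(x-toe)).round(4),np.round(res,4)
Tc=dict(rb=(438,366),rf=(477,165),ff=(258,117),fb=(215,314)); Sc=dict(rb=(287,236),rf=(322,347),ff=(509,270),fb=(462,170)); Wc=dict(rb=(73,327),rf=(359,332))
for k in Tc:
    rs=[T(*Tc[k]),S(*Sc[k])]; print(k,'T+S',*tri(*rs))
    for nm,r in (('T',rs[0]),('S',rs[1])): print('   on z=.036',nm,bedhit(*r,B,toe,.036).round(4))
    if k in Wc: print('   T+S+W',*tri(*rs,W(*Wc[k])),'W z=.036',bedhit(*W(*Wc[k]),B,toe,.036).round(4))
print('lip W',[bedhit(*W(*q),B,toe,-.001).round(4) for q in ((64,331),(335,338))],'toe W',[bedhit(*W(*q),B,toe,0).round(4) for q in ((62,570),(305,571))])
print('yellow lower W',[bedhit(*W(*q),B,toe,-.001).round(4) for q in ((62,378),(330,384))])
print('lip S',[bedhit(*S(*q),B,toe,-.001).round(4) for q in ((284,279),(316,381))],'toe S',[bedhit(*S(*q),B,toe,0).round(4) for q in ((123,337),(147,447))])
print('stop T',[bedhit(*T(*q),B,toe,.005).round(4) for q in ((236,120),(200,302))],'S',[bedhit(*S(*q),B,toe,.005).round(4) for q in ((484,197),(530,298))])
E
```

```text
rb T+S [0.1231 0.0531 0.0308] [0.0014 0.0014]
   on z=.036 T [0.1234 0.0535 0.036 ]
   on z=.036 S [0.1248 0.0471 0.036 ]
   T+S+W [0.1223 0.0524 0.0319] [0.0011 0.0023 0.0021] W z=.036 [0.1215 0.0519 0.036 ]
rf T+S [ 0.1232 -0.0501  0.0368] [0.0002 0.0002]
   on z=.036 T [ 0.1232 -0.0503  0.036 ]
   on z=.036 S [ 0.1229 -0.0493  0.036 ]
   T+S+W [ 0.1231 -0.0497  0.0361] [0.0006 0.0003 0.0005] W z=.036 [ 0.1232 -0.0492  0.036 ]
ff T+S [ 0.2405 -0.0491  0.0371] [0.0003 0.0003]
   on z=.036 T [ 0.24   -0.0492  0.036 ]
   on z=.036 S [ 0.2409 -0.0483  0.036 ]
fb T+S [0.2402 0.0508 0.0291] [0.0004 0.0004]
   on z=.036 T [0.2412 0.051  0.036 ]
   on z=.036 S [0.2402 0.0436 0.036 ]
lip W [array([ 0.1085,  0.0545, -0.001 ]), array([ 0.109 , -0.0535, -0.001 ])] toe W [array([-0.0004,  0.0548, -0.    ]), array([-0.0011, -0.0561, -0.    ])]
yellow lower W [array([ 0.089 ,  0.0552, -0.001 ]), array([ 0.0892, -0.054 , -0.001 ])]
lip S [array([ 0.1112,  0.0499, -0.001 ]), array([ 0.1099, -0.0396, -0.001 ])] toe S [array([ 0.0036,  0.0545, -0.    ]), array([ 0.0019, -0.0386,  0.    ])]
stop T [array([ 0.2444, -0.0486,  0.005 ]), array([0.2436, 0.0462, 0.005 ])] S [array([0.2478, 0.0453, 0.005 ]), array([ 0.2474, -0.0476,  0.005 ])]
```

```bash
python3 - <<'E'
from push import *
import pickle
d=pickle.load(open('c0.pkl','rb'));s=d['scene']
R=Rn.from_rotvec(OR).as_matrix();p=np.array([.46329,-.39249,.03009])
for x in (-.011,0,.011):
  for z in (-.015,0,.012,.019):
    print(x,z,[((proj(s,p+R@[x,y,z])-[50,150])*2.6).round(0) for y in (-.032,.032)],'z world',(p+R@[x,0,z])[2].round(3))
E
```

```text
-0.011 -0.015 [array([ 70., 316.]), array([ 70., 379.])] z world 0.042
-0.011 0 [array([ 82., 327.]), array([ 82., 389.])] z world 0.027
-0.011 0.012 [array([ 90., 335.]), array([ 91., 398.])] z world 0.016
-0.011 0.019 [array([ 96., 340.]), array([ 97., 402.])] z world 0.009
0 -0.015 [array([ 83., 310.]), array([ 84., 373.])] z world 0.045
0 0 [array([ 95., 321.]), array([ 96., 384.])] z world 0.03
0 0.012 [array([103., 330.]), array([105., 392.])] z world 0.018
0 0.019 [array([108., 335.]), array([110., 397.])] z world 0.012
0.011 -0.015 [array([ 97., 305.]), array([ 98., 367.])] z world 0.047
0.011 0 [array([108., 316.]), array([109., 378.])] z world 0.033
0.011 0.012 [array([116., 324.]), array([118., 386.])] z world 0.021
0.011 0.019 [array([121., 329.]), array([123., 391.])] z world 0.014
```

The rim corners triangulate at about 29 to 37 mm above the ramp surface, front and rear. 36 mm means flat in the dock; 44 mm at the rear would mean still hung on the lip. The best-matched pair reads 36.1 and 37.1 mm, and the corners are square to the bed to within 1 mm. Before signing off I'll check that the tote is stable and the bystanders haven't moved.

```bash
python3 - <<'E'
from push import *
import pickle
d=pickle.load(open('c0.pkl','rb')); t13=pickle.load(open('t13.pkl','rb'))
robot.move_ptp([.42,-.22,.28],down(H)); robot.hold(.6)
c=wrist('w14'); t=viewer.read_camera('top'); s=viewer.read_camera('scene')
print(robot.current_clock(),robot.current_force())
df=np.abs(t['image'].astype(int)-d['top']['image']).max(2)
save(np.vstack([t['image'][110:345,130:530],np.repeat(np.clip(df*3,0,255).astype(np.uint8)[110:345,130:530,None],3,2)]),'diff')
save(cv2.resize(s['image'][150:320,180:400],None,fx=3.5,fy=3.5,interpolation=cv2.INTER_CUBIC),'s14')
E
```

```text
35.6333 [-0.32295489  0.22992872  0.3507039 ]
```

View pics/diff.png

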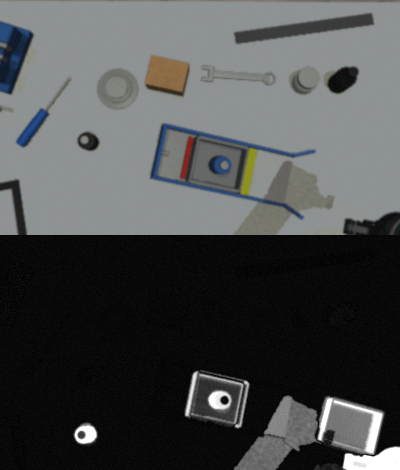

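View pics/w14.png

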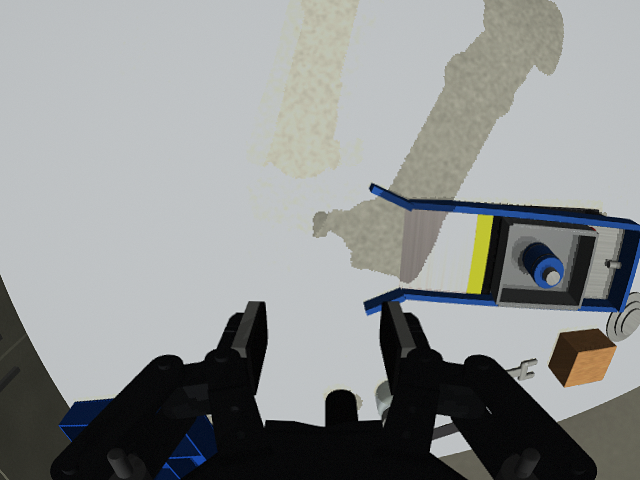

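View pics/s14.png

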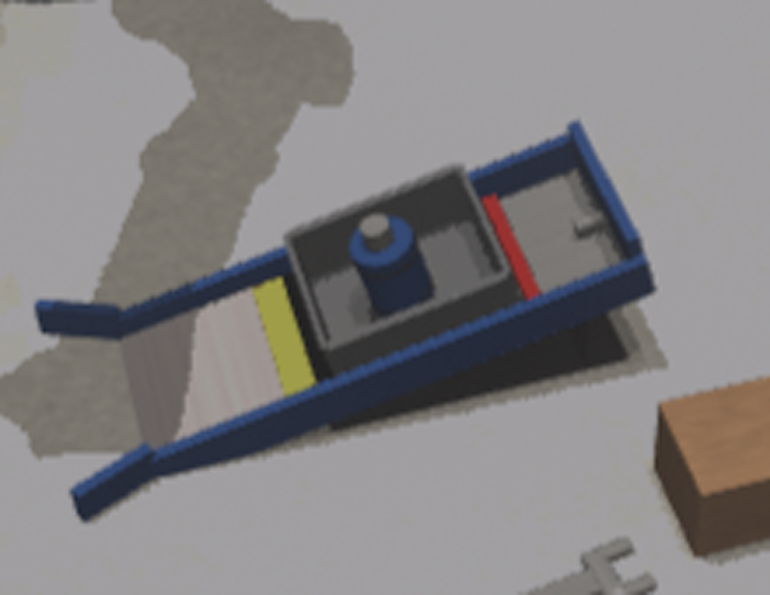

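```bash
python3 - <<'E'
from h import *
print(robot.current_clock(),np.abs(robot.current_joint_vel()).max()); robot.sign_off()
E
```

```text
35.6333 0.0020471628528050513
the job is handed in; nothing more can be done
```

The blue cartridge is standing in the tote, and the tote is in the dock behind the yellow lip. I handed the job in at 35.6 s with the gripper open and clear of everything.

**What I did:** I picked up the blue cartridge, lowered it upright into the middle of the tote and let go. Then I pushed the tote's rear wall with two spread fingers, through the wings and up the ramp. The highest push force I read was 3.9 N. I read it after each small step, so brief peaks between readings were not seen.

**Last checks:**
- **Drop:** The push force fell to zero about 129 mm up the slope, and the tote shifted in the wrist view.
- **Lying flat:** The rim corners came out 29–37 mm above the ramp surface, front and rear. Flat should be 36 mm, and a rear edge still on the lip would be 44 mm. The two best-matched corners read 36.1 and 37.1 mm; the robot-side corners were harder to pick out and read lower.
- **Square and steady:** The tote was square to the ramp within about 1 mm and stayed put over about 2 s.
- **Everything else:** A before-and-after comparison of the top view shows only the tote and the blue cartridge changed, besides the arm and its shadow.

**What disagreed:**
- **Lip position:** The edge where yellow meets black measured about 110 mm up the slope, which doesn't fit the stop at about 245 mm. The stop implies a lip at about 122 mm, which matches where the tote dropped. I take the black strip to be part of the plate.
- **Finger height:** The open fingertips sat higher than I had assumed, so I was pushing near the rim. After the drop the fingers passed just over the rim with no force, so I did not press the tote against the stop.

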